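# Hold the light box's viewing flap at its balance point

### The arm

A 7-joint arm with a two-finger parallel gripper is mounted at the origin on the work surface. World frame = base frame: x ahead of the robot, y to its left, z up, the work surface at z = 0. Lengths are in m, angles in degrees, forces in N, time in s.
With the tool pointing down it reaches from about 0.35 to 0.9 m from the base axis. Payload 8.1 kg.
Tool frame: the origin (TCP) lies at the very end of the fingers, on their centre line; the grasp point (between the pads) lies 19 mm behind it; z points along the fingers, y is the line along which they close (so a half turn about z gives the same grasp; the last joint's range is limited). The gripper opens to 92 mm and grips with 3 to 60 N. Pads are 19 mm wide; open, the fingers measure 130 mm over their backs; the gripper's body (75 mm by 190 mm) begins 47 mm behind the grasp point.
Start: joints at [58.235, 24.895, 1.432, 90.138, -0.665, 64.973, -4.303], TCP at [0.273, -0.562, 0.227] pointing down, gripper open.
Joint ranges: [-149.89, 149.89], [-25.12, 119.58], [-72.63, 75.52], [4.76, 147.25], [-75.54, 255.54], [6.69, 114.76], [-157.13, 157.13]. Speed limits (degrees/s): [127.2, 127.2, 172.46, 172.46, 180, 180, 180].

### API

Orientations are given as [roll, pitch, yaw] about the fixed x, y, z axes, in that order (R = Rz(yaw) Ry(pitch) Rx(roll)).
In Python, from workcell import * gives the robot as it stands.
- The arm moves only by the shell command python3 -m crank 'ROWS' [OPENING] [FORCE]. ROWS is a JSON list that holds a single list of rows (three levels of brackets), with 1 to 12 rows, each of 4 numbers: dx, dy, dz in m, then a turn about the tool's z in degrees; each row is the pose to reach, as a shift and turn from the pose commanded when the command began, along the tool's axes at that moment; what a row does not reach only later rows make up. A row lasts 1/8 s, in which the tool goes at most 0.0625 m and 10.7 degrees, less where a joint would pass 70% of its speed; a pose out of reach is approached as far as the arm can. OPENING is the finger opening in m, set as the command begins (- or left out keeps the last). The fingers move at their own pace and stop on an object; FORCE is the grip in N (left out, the last holds). Time passes only in rows, so rows that do not move let the fingers close. It prints the time, the measured TCP pose, the force, the opening and the grip force at its end. Input that does not fit is refused with a message, and nothing moves.
- get_state(): the state, without advancing time (a new reading comes with each control period).
- capture(name): name is "side" or "top" or "wrist"; returns the picture (480x640x3 uint8, red, green, blue); there is no depth.
- camera_info(name): a dict with "intrinsics" (3x3 intrinsics, pixels), "cam_to_world" (4x4, takes a point from camera to world coordinates). Camera axes: x right, y down, z forward; pixel columns grow to the right and rows downward; lengths in m; the calibration is good to about 2 mm. The wrist camera is an equidistant fisheye: a pixel r from the principal point sees the ray r / f radians off the axis. A picture is of the moment at which its call begins: read the wrist's pose just before it. camera_info takes no time and is no camera call; for the wrist camera it gives the pose at the moment of the call.
- finish_job(): hands the job in; it is judged then, once.
The state is a dict: "time": time; "joints": joint angles; "joint_velocities": joint speeds; "effort": joint torques, N m; "ee_pos": TCP position; "tcp_rot": TCP orientation; "contact_force": force on the tool from outside, world axes, zero at the start; "ft_torque": the same for the moment, N m; "finger_gap": finger opening in m; "gripper_force": force on a finger pad.
Only numpy, scipy, OpenCV 4.12 (cv2) and the standard library are available. Lean on these libraries where they do the work, as an engineer would, in place of code of your own. Each camera call takes 0.05 s, during which the arm holds its last target. There are 200 camera calls.

### The job

The glazed flap of the light box on the glass bench lies shut, hooked down by its sprung pull handle. Take the handle by its crossbar and draw it straight out of the flap, with the flap still down, until the dark marks on its two rods stand just clear of the flap's edge (30 mm of draw); then, keeping it drawn to the marks, swing the flap up until it stands plumb at its balance point, and finish the program holding it still there by the handle, still drawn to the marks. Do not let the flap tip over past upright, and leave the other things on the bench where they are.

Things in the scene. Friction and masses are not known exactly. Their poses are not given: they have to be found in the camera images.
- light_box: Fixed wooden light box with white top panel, 270 (its x) x 175 (its y) x 43 mm high, placed anywhere on the bench, turned up to 26 degrees. Origin on the table, z up. The flap lies on top; its hinge line runs along the box's x axis at y = +90, z = 55 mm, and the shut flap points from there to the box's -y. The box's front face is at y = -70 mm.
- hinge (a point): Middle of the flap's hinge line, 55 mm above the table; fixed to the light box, axes as the box's (x along the hinge line; -y points from the hinge towards the handle of the shut flap).
- flap (a joint): Flap angle, rad: 0 shut (level), grows as lifted, 1.571 upright (plumb), stop at 2.5. Almost frictionless hinge with no stay: falls shut below the balance point, backwards above it; balance is at 1.571 within 0.015. Flap and handle weigh 0.45 to 0.7 kg. With the handle drawn under about 15 mm, its two hooks lie under lugs on the box and hold the flap down.
- flap_edge (a point): Middle of the flap's free edge, at half its thickness, 172 mm from the hinge line; moves with the flap. The flap is a brown wooden frame 240 mm wide (along the hinge), 14 mm thick, with a pane of greenish glass.
- bail (a joint): Draw of the sprung handle out of the flap, m: 0 pushed in, stop at 0.050. A spring pulls it back in, 2.6 N at 0 and 6.5 N at 0.030 (130 N/m), so it must be held. The dark marks, 4 mm wide, one on each rod, hidden inside the flap at the start, stand just outside the flap's edge at 0.030.
- bar_mid (a point): Middle of the handle's crossbar: level round steel bar, 12 mm thick, 116 mm long, parallel to the hinge; 225 mm from the hinge line pushed in, 255 mm at the marks, 55 mm above the table when shut. Two 8 mm rods, 50 mm either side of the middle, join it to the flap; gap 47 mm from flap edge to bar. A hook hangs 31 mm below each rod. Pinched from above it can turn between the fingers.
- offcuts: Bystander: little stack of glass offcuts, 90 x 60 x 12 mm, behind the hinge. Origin under its centre.
- tub: Bystander: clear plastic bowl, 84 mm across, 45 mm high, beside the box. Origin under its centre.
- pliers: Bystander: pliers lying flat, 160 mm long, 18 mm high, near the box's front corner. Origin under the middle.
- fid: Bystander: small wooden smoothing stick, 127 x 22 x 12 mm, lying behind the hinge. Origin underneath.
- mug: Bystander: white mug, 80 mm across, 95 mm high, left on the bench. Origin under its centre.
- jar: Bystander: jar, 70 mm across, 85 mm high, left on the bench. Origin under its centre.
- brush: Bystander: brush lying on the right of the bench. Origin underneath.

How it is judged:
By the outcome, as a careful person would: the job done as asked, in the order asked, and still so for the second after the job is handed in, while the arm keeps its last pose, push and grip.
It also fails if it takes over 48 s, if anything falls off the work surface, if the arm or the gripper's body presses on something with over 40 N, if the wrist force passes 120 N, or if a joint passes its speed limit or range.

## Working session

There is one attempt and no reset: what is moved stays moved. The work goes in short steps, Python scripts to look and compute and a shell command to move; the robot and the scene stay as the last step left them, time stands still between calls to the robot, and variables do not carry over. Pictures are saved under pics/ and viewed, at most 10 in all, crops included, and the job is handed in when it is done.

```bash
mkdir -p pics; ls; python3 - <<'E'
from workcell import *
import cv2,numpy as np
np.set_printoptions(precision=4,suppress=True)
for n in("top","side"):
    im=capture(n);cv2.imwrite(f"pics/{n}0.png",im[:,:,::-1]);i=camera_info(n);print(n,i["intrinsics"],i["cam_to_world"])
s=get_state();print(s)
E
```

```text
pics
top [[606.9314   0.     311.8107]
 [  0.     606.9314 239.0562]
 [  0.       0.       1.    ]] [[-0.0273 -0.9976  0.0638  0.4662]
 [-0.9996  0.0278  0.0068  0.0123]
 [-0.0085 -0.0636 -0.9979  1.7007]
 [ 0.      0.      0.      1.    ]]
side [[572.1688   0.     314.7211]
 [  0.     572.1688 244.5947]
 [  0.       0.       1.    ]] [[-0.86   -0.3701  0.3512 -0.0458]
 [-0.5101  0.6417 -0.5728  0.9999]
 [-0.0134 -0.6717 -0.7407  1.3626]
 [ 0.      0.      0.      1.    ]]
{'time': 0.1, 'joints': array([58.2348, 24.9314,  1.4309, 90.182 , -0.6663, 64.9747, -4.3044]), 'joint_velocities': array([ 0.0202, -0.0391,  0.0981, -0.085 ,  0.0431,  0.0691, -0.0773]), 'effort': array([  0.0035, -66.9126,   0.9882, -31.5148,  -0.0606,   0.0374,
         0.    ]), 'ee_pos': array([ 0.2726, -0.5619,  0.226 ]), 'tcp_rot': array([-179.9204,    0.0058,   25.8804]), 'contact_force': array([ 0.2841,  0.185 , -0.4304]), 'ft_torque': array([ 0.0071, -0.0296, -0.0355]), 'gripper_force': 0.0, 'finger_gap': 0.09213351978680931}
```

View pics/top0.png

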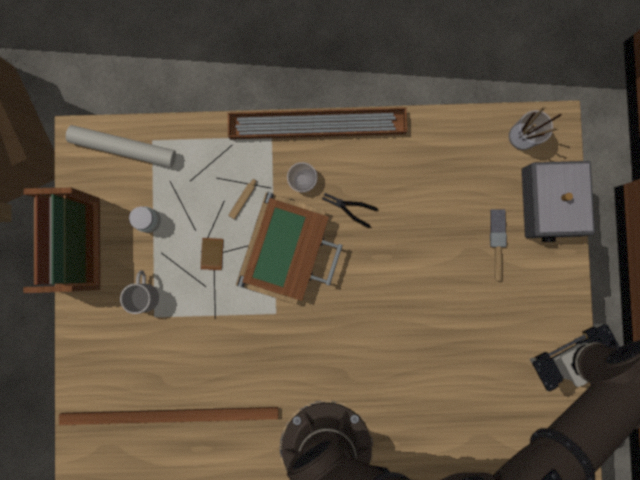

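View pics/side0.png

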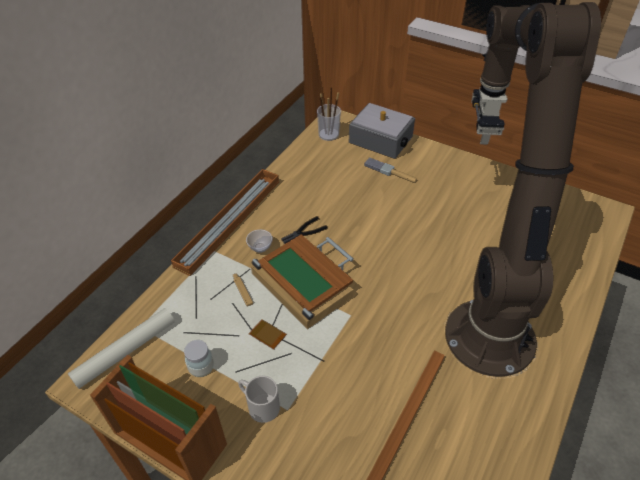

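The top view shows the box near (285,248), with the handle bar from about (341,245) to (331,284) and the hinge on the left along roughly (268,197) to (243,293). Next I'll enlarge both views.

```bash
python3 - <<'E'
import cv2,numpy as np
a=cv2.imread("pics/top0.png")[180:310,230:360];b=cv2.imread("pics/side0.png")[220:330,240:365]
a=cv2.resize(a,(780,780),interpolation=cv2.INTER_CUBIC)[:,:]
cv2.imwrite("pics/topc.png",cv2.resize(a,(598,598)));cv2.imwrite("pics/sidec.png",cv2.resize(b,None,fx=5,fy=5,interpolation=cv2.INTER_CUBIC))
E
```

```text
(no output)
```

View pics/topc.png

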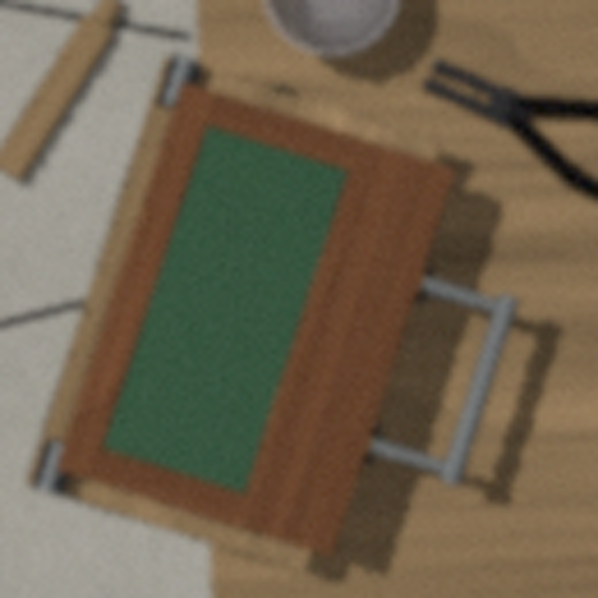

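View pics/sidec.png

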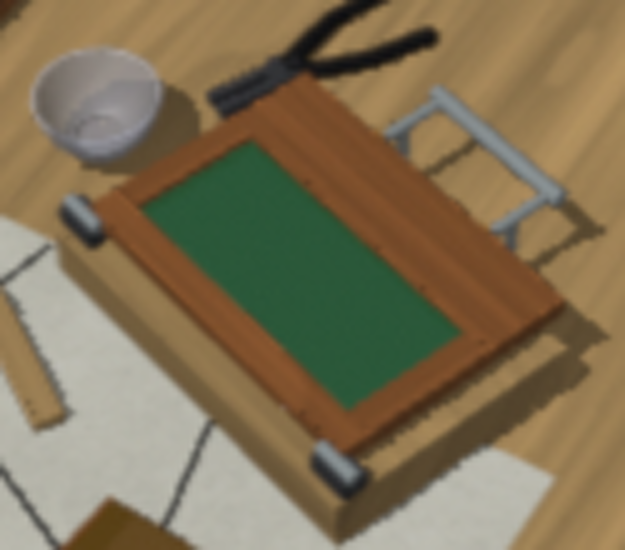

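```bash
cat > h.py <<'E'
import numpy as np
from workcell import *
from scipy.spatial.transform import Rotation as R
from scipy.optimize import least_squares
np.set_printoptions(precision=4,suppress=True)
def proj(n,P):
    i=camera_info(n);T=np.linalg.inv(i["cam_to_world"]);q=T[:3,:3]@P+T[:3,3];q=i["intrinsics"]@q;return q[:2]/q[2]
def back(n,uv,z):
    i=camera_info(n);T=i["cam_to_world"];d=T[:3,:3]@np.linalg.solve(i["intrinsics"],[*uv,1]);return T[:3,3]+d*(z-T[2,3])/d[2]
E
python3 - <<'E'
from h import *
t=lambda x,y:(230+x/4.6-.4,180+y/4.6-.4)
s=lambda x,y:(240+x/5-.4,220+y/5-.4)
# hinge-frame points
obs=[("top",t(508,298),1,-.225,.0),("top",t(452,478),-1,-.225,0),("side",s(436,92),1,-.225,0),("side",s(557,193),-1,-.225,0)]
for n,uv,*_ in obs: print(n,back(n,uv,.055))
F=[("top",t(455,165),.12,-.172,.007),("top",t(332,550),-.12,-.172,.007),
   ("side",s(310,75),.12,-.172,.007),("side",s(563,303),-.12,-.172,.007)]
L=[(n,uv,a*.055 if abs(a)==1 else a,b,c) for n,uv,a,b,c in obs+F]
def res(p,full=0):
    c,sn=np.cos(p[2]),np.sin(p[2]);o=[]
    for n,uv,a,b,h in L:
        P=np.array([p[0]+c*a-sn*b,p[1]+sn*a+c*b,.055+h]);o+=list(proj(n,P)-uv)
    return np.array(o)
for sgn in(1.3,-1.3):
    r=least_squares(res,[.45,.1,sgn]);print(r.x,np.degrees(r.x[2]),r.cost);print(r.fun.reshape(-1,2))
    c,sn=np.cos(r.x[2]),np.sin(r.x[2]);print("bar",r.x[0]+sn*.225,r.x[1]-c*.225)
E
```

```text
top [ 0.5548 -0.0527  0.055 ]
top [ 0.4498 -0.0166  0.055 ]
side [ 0.5558 -0.054   0.055 ]
side [ 0.4511 -0.0183  0.055 ]
[ 0.5776  0.1778 -0.3405] -19.50836381831151 2.9574564307821944
[[-0.0306  0.178 ]
 [-0.2803 -0.3007]
 [ 0.1922  0.4412]
 [-0.2317  0.5883]
 [ 0.29    0.1701]
 [-0.3264  1.0388]
 [-1.0183 -1.1925]
 [ 0.1854 -1.1358]]
bar 0.5024804328618693 -0.0342708398554932
[ 0.5776  0.1778 -0.3405] -19.50836383901197 2.9574564307822278
[[-0.0306  0.178 ]
 [-0.2803 -0.3007]
 [ 0.1922  0.4412]
 [-0.2317  0.5883]
 [ 0.29    0.1701]
 [-0.3264  1.0388]
 [-1.0183 -1.1925]
 [ 0.1854 -1.1358]]
bar 0.5024804328506024 -0.03427083985652704
```

```bash
cat >> h.py <<'E'
hinge=np.array([.5776,.1778,.055]);psi=-19.51
def cmdto(P,yaw=psi):
    s=get_state();Rt=R.from_euler("xyz",s["tcp_rot"],degrees=True).as_matrix()
    print("pos",s["ee_pos"],s["tcp_rot"],"delta tool",Rt.T@(np.array(P)-s["ee_pos"]),"turn",-(yaw-s["tcp_rot"][2]),"j",s["joints"])
E
python3 -c "
from h import *
cmdto([.5025,-.0343,.13])"
```

```text
pos [ 0.2726 -0.5619  0.226 ] [-179.9204    0.0058   25.8804] delta tool [ 0.4371 -0.3742  0.0965] turn 45.390355266630934 j [58.2348 24.9314  1.4309 90.182  -0.6663 64.9747 -4.3044]
```

```bash
python3 -m crank '[[[0.03,-0.025,0.005,3],[0.07,-0.06,0.01,7],[0.11,-0.094,0.02,12],[0.155,-0.133,0.03,16],[0.2,-0.171,0.04,21],[0.245,-0.21,0.05,25],[0.29,-0.248,0.06,30],[0.33,-0.283,0.07,34],[0.37,-0.317,0.08,38],[0.41,-0.351,0.09,42],[0.437,-0.374,0.0965,45.4],[0.437,-0.374,0.0965,45.4]]]' 0.036 20
python3 - <<'E'
from h import *
import cv2
i=camera_info("wrist");np.save("w1.npy",i["cam_to_world"]);print(i)
im=capture("wrist");cv2.imwrite("pics/w1.png",im[:,:,::-1]);cmdto([.5025,-.0343,.036])
E
```

```text
time: 1.6
ee_pos: [0.5031, -0.0317, 0.1295]
tcp_rot: [-180.0, 0.1, -19.2]
contact_force: [-0.0, -0.8, 0.5]
finger_gap: 0.0361
gripper_force: 0.0
{'intrinsics': array([[371.6483,   0.    , 324.1368],
       [  0.    , 371.6483, 242.9908],
       [  0.    ,   0.    ,   1.    ]]), 'cam_to_world': array([[-0.3303, -0.9084, -0.2563,  0.5709],
       [-0.9439,  0.318 ,  0.0895, -0.0554],
       [ 0.0002,  0.2715, -0.9624,  0.2876],
       [ 0.    ,  0.    ,  0.    ,  1.    ]])}
pos [ 0.5026 -0.0339  0.1297] [179.9849   0.0624 -19.3393] delta tool [0.0001 0.0004 0.0937] turn 0.1706760509932188 j [   0.6109   20.289    -3.6173  113.301     1.7146   46.5234 -113.3032]
```

View pics/w1.png

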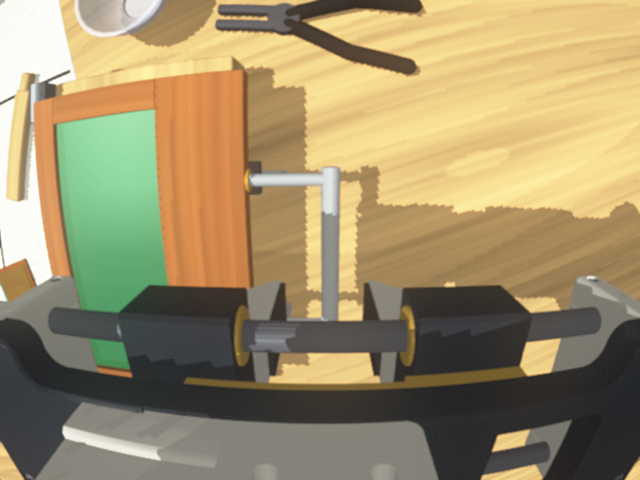

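The wrist view shows the bar in column ~330, between the fingers (tips at ~270 and ~380). Its far end is at (331,170), and the flap's edge runs along columns 245–250. I'll check these points against the model.

```bash
cat >> h.py <<'E'
def fish(uv,T,z):
    K=camera_info("wrist")["intrinsics"];d=(np.array(uv)-K[:2,2])/K[0,0];r=np.linalg.norm(d)
    v=T[:3,:3]@np.array([*(d/r*np.sin(r)),np.cos(r)]);return T[:3,3]+v*(z-T[2,3])/v[2]
def tobox(P):
    a=np.radians(psi);d=P-hinge;return np.array([np.cos(a)*d[0]+np.sin(a)*d[1],-np.sin(a)*d[0]+np.cos(a)*d[1],d[2]])
E
python3 - <<'E'
from h import *
T=np.load("w1.npy")
for uv,z in[((331,168),.055),((330,200),.055),((330,300),.055),((245,70),.062),((249,285),.062),((300,180),.055)]: print(uv,tobox(fish(uv,T,z)))
E
```

```text
(331, 168) [ 0.0545 -0.2265 -0.    ]
(330, 200) [ 0.0342 -0.226  -0.    ]
(330, 300) [-0.0346 -0.2266 -0.    ]
(245, 70) [ 0.1165 -0.1741  0.007 ]
(249, 285) [-0.0212 -0.1726  0.007 ]
(300, 180) [ 0.0469 -0.2071 -0.    ]
```

```bash
python3 -m crank '[[[0,0.0005,0.025,0],[0,0.0005,0.05,0],[0,0.0005,0.075,0],[0,0.0005,0.09,0],[0,0.0005,0.097,0],[0,0.0005,0.097,0]]]' && python3 -m crank '[[[0,0,0,0],[0,0,0,0],[0,0,0,0],[0,0,0,0]]]' 0.0 25
python3 -c "
from h import *
s=get_state();print(s['contact_force'],tobox(s['ee_pos']));cmdto([0,0,0])"
```

```text
time: 2.4
ee_pos: [0.5026, -0.0359, 0.0332]
tcp_rot: [180.0, 0.0, -19.5]
contact_force: [0.5, 0.9, -0.3]
finger_gap: 0.0361
gripper_force: 0.0
time: 2.9
ee_pos: [0.5029, -0.0354, 0.0335]
tcp_rot: [-180.0, -0.0, -19.5]
contact_force: [-0.5, 0.4, 3.2]
finger_gap: 0.0111
gripper_force: 25.0
[-0.4713  0.4275  3.1992] [ 0.0008 -0.2259 -0.0215]
pos [ 0.5029 -0.0354  0.0335] [-179.9834   -0.0388  -19.5113] delta tool [-0.4859  0.1346  0.0332] turn -0.0012680711057839744 j [   0.3928   28.6645   -3.2369  117.9851    2.8202   33.3786 -114.3139]
```

```bash
python3 -m crank '[[[0,0.003,0,0],[0,0.008,0,0],[0,0.013,0,0],[0,0.018,0,0],[0,0.023,0,0],[0,0.027,0,0],[0,0.03,0,0],[0,0.03,0,0],[0,0.03,0,0]]]' - 30
python3 - <<'E'
from h import *
import cv2
s=get_state();print(s['contact_force'],tobox(s['ee_pos']))
T=camera_info("wrist")["cam_to_world"];np.save("w2.npy",T)
im=capture("wrist");cv2.imwrite("pics/w2full.png",im[:,:,::-1]);a=im[120:340,200:440,::-1]
cv2.imwrite("pics/w2.png",cv2.resize(a,None,fx=2.7,fy=2.7,interpolation=cv2.INTER_CUBIC))
E
```

```text
time: 4.03
ee_pos: [0.4931, -0.0634, 0.0335]
tcp_rot: [-179.9, -0.1, -19.5]
contact_force: [2.0, 6.1, 5.1]
finger_gap: 0.0111
gripper_force: 30.0
[1.9671 6.141  5.0967] [ 0.0009 -0.2555 -0.0215]
```

View pics/w2.png

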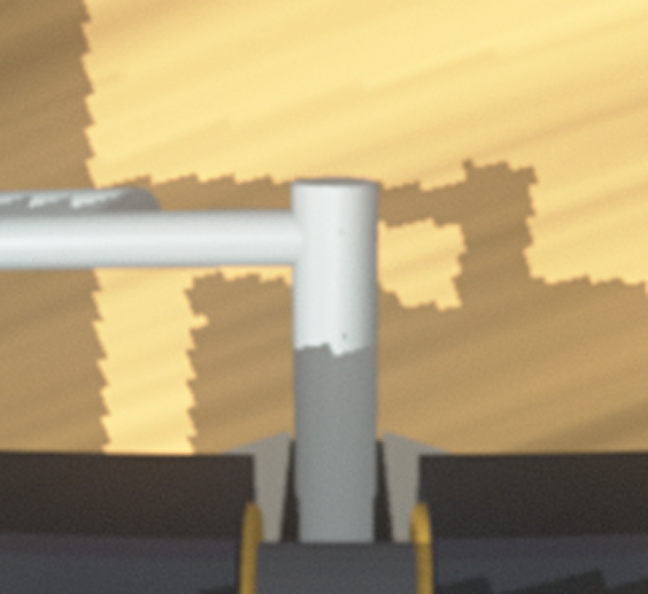

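The crop shows the bar pinched, with its rod running left, but the marks fall outside it. The force along the draw is 6.45 N, or about 29.6 mm. I'll crop further left.

```bash
python3 - <<'E'
import cv2
a=cv2.imread("pics/w2full.png")[165:245,120:220]
cv2.imwrite("pics/w2m.png",cv2.resize(a,None,fx=7,fy=7,interpolation=cv2.INTER_CUBIC))
E
```

```text
(no output)
```

View pics/w2m.png

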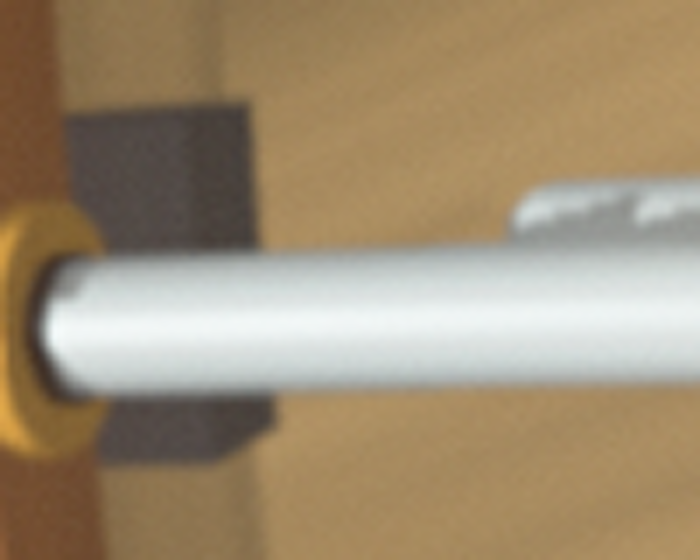

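```bash
python3 - <<'E'
from h import *
T=np.load("w2.npy")
u=lambda x,y:(120+x/7-.4,165+y/7-.4)
for n,uv,z in[("edge",u(62,100),.062),("edge",u(100,520),.062),("bushing front rim",u(105,225),.059),("bushing front",u(105,330),.055),("rod start",u(42,320),.055),("rod start",u(65,280),.058),("lug front",u(250,100),.043),("bar",(324,200),.055)]:print(n,tobox(fish(uv,T,z)))
E
```

```text
edge [ 0.0616 -0.1805  0.007 ]
edge [ 0.0378 -0.1802  0.007 ]
bushing front rim [ 0.0542 -0.1809  0.004 ]
bushing front [ 0.0474 -0.178  -0.    ]
rod start [ 0.0481 -0.1736 -0.    ]
rod start [ 0.0509 -0.1773  0.003 ]
lug front [ 0.0593 -0.1832 -0.012 ]
bar [ 0.0507 -0.2556 -0.    ]
```

```bash
python3 - <<'E'
import cv2,numpy as np
a=cv2.imread("pics/w2full.png").astype(int)
for v in (203,205,207,209,212,215,218): print(v,[tuple(map(int,a[v,u][::-1])) for u in range(120,137)])
E
python3 -m crank '[[[0,0.001,0,0],[0,0.0015,0,0],[0,0.0015,0,0]]]'
python3 - <<'E'
from h import *
import cv2
s=get_state();print(s['contact_force'],tobox(s['ee_pos']))
im=capture("wrist");cv2.imwrite("pics/w3full.png",im[:,:,::-1]);
for v in (205,209,212,215): print(v,[tuple(map(int,im[v,u])) for u in range(118,137)])
E
```

```text
203 [(190, 142, 66), (149, 111, 54), (133, 99, 52), (130, 98, 51), (118, 89, 51), (95, 74, 48), (73, 57, 42), (71, 58, 51), (87, 82, 78), (111, 110, 108), (123, 123, 121), (132, 134, 132), (141, 144, 142), (152, 156, 153), (162, 166, 163), (163, 167, 164), (168, 172, 171)]
205 [(168, 125, 58), (133, 100, 50), (130, 96, 50), (122, 93, 49), (100, 78, 53), (72, 56, 43), (69, 56, 51), (87, 82, 76), (118, 116, 112), (135, 136, 132), (145, 146, 143), (161, 165, 163), (183, 190, 188), (194, 200, 199), (193, 201, 199), (195, 202, 200), (197, 204, 201)]
207 [(160, 120, 57), (132, 100, 51), (126, 96, 50), (111, 85, 50), (81, 61, 45), (67, 56, 49), (90, 85, 78), (134, 136, 132), (160, 162, 160), (169, 173, 170), (180, 186, 184), (197, 205, 203), (210, 219, 217), (208, 218, 216), (211, 220, 217), (211, 218, 218), (211, 219, 218)]
209 [(157, 116, 54), (129, 97, 47), (123, 91, 49), (101, 77, 49), (75, 59, 46), (80, 70, 65), (128, 128, 125), (191, 198, 197), (220, 228, 227), (224, 230, 228), (223, 229, 230), (223, 228, 228), (225, 230, 230), (223, 229, 228), (224, 231, 228), (225, 231, 230), (224, 
[... 1570 characters left out ...]
223, 229, 228), (224, 231, 230), (224, 231, 230), (225, 231, 230), (225, 231, 230)]
212 [(134, 100, 50), (125, 95, 49), (107, 81, 50), (84, 67, 54), (84, 75, 69), (91, 82, 78), (95, 86, 83), (103, 97, 93), (155, 160, 159), (226, 233, 234), (242, 248, 248), (244, 248, 247), (242, 247, 246), (241, 246, 245), (241, 246, 246), (242, 246, 246), (242, 247, 246), (242, 246, 246), (241, 246, 245)]
215 [(138, 103, 53), (125, 92, 49), (113, 84, 49), (86, 67, 47), (71, 55, 48), (75, 64, 57), (77, 65, 59), (78, 68, 61), (118, 115, 112), (179, 184, 182), (216, 224, 223), (222, 228, 226), (221, 226, 225), (220, 225, 224), (221, 225, 224), (218, 223, 222), (219, 224, 223), (219, 224, 224), (219, 223, 222)]
```

The mark's leading edge now shows just beyond the bushing, so the draw is ~31 mm by TCP travel and ~30 mm by spring force. The creep I expect in the swing will use up that margin. Now the first 30° of the swing, r = 0.256.

```bash
python3 -m crank '[[[0,-0.0002,-0.0112,0],[0,-0.001,-0.0223,0],[0,-0.0022,-0.0334,0],[0,-0.0039,-0.0445,0],[0,-0.0061,-0.0554,0],[0,-0.0087,-0.0663,0],[0,-0.0118,-0.077,0],[0,-0.0154,-0.0876,0],[0,-0.0195,-0.098,0],[0,-0.024,-0.1082,0],[0,-0.0289,-0.1182,0],[0,-0.0343,-0.128,0]]]' - 40
python3 - <<'E'
from h import *
import cv2
s=get_state();print(s['contact_force'],tobox(s['ee_pos']))
T=camera_info("wrist")["cam_to_world"];np.save("w4.npy",T)
im=capture("wrist");cv2.imwrite("pics/w4full.png",im[:,:,::-1]);
sd=capture("side");cv2.imwrite("pics/s4full.png",sd[:,:,::-1])
a=im[100:300,80:400,::-1];b=sd[150:330,220:400,::-1]
cv2.imwrite("pics/p4.png",np.hstack([cv2.resize(a,(480,300)),cv2.resize(b,(300,300))]))
E
```

```text
time: 6.0
ee_pos: [0.5035, -0.0332, 0.1608]
tcp_rot: [180.0, 0.0, -19.5]
contact_force: [5.3, 2.8, -6.4]
finger_gap: 0.0105
gripper_force: 40.0
[ 5.3339  2.7929 -6.3655] [ 0.0007 -0.2237  0.1058]
```

View pics/p4.png

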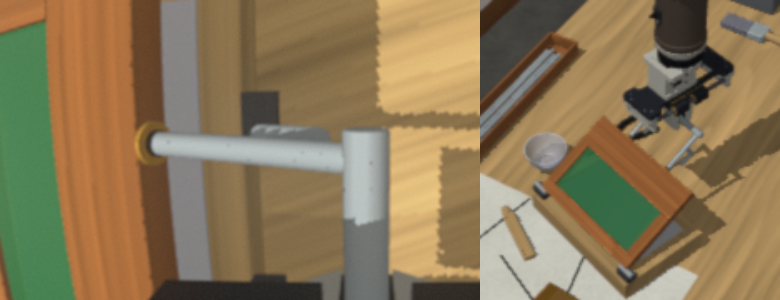

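The flap has lifted to about 30°, with the rod leaving the bushing at about full-picture (183,193), and the tub and pliers undisturbed. Radial force is ~7 N, as expected. I'll check the mark from the pixel profile, then continue.

```bash
python3 - <<'E'
import cv2
a=cv2.imread("pics/w4full.png").astype(int)
for v in (191,193,195,197,199): print(v,[int(a[v,u].sum()//3) for u in range(168,196)])
E
```

```text
191 [115, 118, 125, 134, 124, 102, 84, 87, 85, 73, 58, 47, 60, 96, 138, 165, 171, 171, 170, 169, 170, 170, 169, 170, 168, 166, 168, 165]
193 [116, 122, 128, 127, 110, 90, 83, 82, 80, 66, 52, 49, 81, 136, 175, 189, 187, 185, 186, 183, 184, 184, 182, 179, 174, 179, 182, 182]
195 [117, 126, 137, 135, 109, 89, 81, 81, 75, 64, 52, 57, 95, 152, 185, 192, 191, 192, 192, 190, 192, 191, 186, 177, 176, 183, 189, 190]
197 [117, 125, 137, 141, 115, 89, 83, 80, 77, 62, 51, 58, 99, 155, 184, 189, 189, 190, 188, 191, 189, 189, 190, 188, 189, 192, 191, 191]
199 [116, 120, 132, 136, 118, 94, 82, 82, 83, 68, 56, 53, 76, 126, 164, 179, 185, 183, 182, 183, 184, 184, 186, 183, 185, 185, 185, 186]
```

```bash
python3 -m crank '[[[0,-0.0057,-0.0096,0],[0,-0.0119,-0.0189,0],[0,-0.0185,-0.0279,0],[0,-0.0255,-0.0366,0],[0,-0.0329,-0.045,0],[0,-0.0406,-0.0531,0],[0,-0.0486,-0.0609,0],[0,-0.057,-0.0683,0],[0,-0.0657,-0.0753,0],[0,-0.0747,-0.082,0],[0,-0.084,-0.0882,0],[0,-0.0935,-0.094,0]]]'
cat >> h.py <<'E'
def rep(th,tag):
    import cv2
    s=get_state();a=np.radians(psi);f=s['contact_force'];fb=np.array([np.cos(a)*f[0]+np.sin(a)*f[1],-np.sin(a)*f[0]+np.cos(a)*f[1],f[2]]);t=np.radians(th)
    p=tobox(s['ee_pos'])+[0,.0009,.0215]
    print("box F",fb,"radial",fb[1]*np.cos(t)-fb[2]*np.sin(t),"tang down",-fb[2]*np.cos(t)-fb[1]*np.sin(t),"bar",p,"r",np.hypot(p[1],p[2]),"th",np.degrees(np.arctan2(p[2],-p[1])),"gap",s["finger_gap"])
    np.save(tag+".npy",camera_info("wrist")["cam_to_world"])
    for n in("wrist","side"): cv2.imwrite(f"pics/{tag}_{n}.png",capture(n)[:,:,::-1])
E
python3 -c "
from h import *
rep(60,'a5')"
```

```text
time: 7.6
ee_pos: [0.5347, 0.0557, 0.2555]
tcp_rot: [180.0, 0.0, -19.5]
contact_force: [2.8, 0.1, -7.4]
finger_gap: 0.0107
gripper_force: 40.0
box F [ 2.6229  1.0514 -7.3941] radial 6.929188575326782 tang down 2.786569084531958 bar [ 0.0004 -0.1285  0.222 ] r 0.2564746078890504 th 59.930292529832954 gap 0.010654706260478656
```

```bash
python3 -m crank '[[[0,-0.0097,-0.0056,0],[0,-0.0197,-0.0107,0],[0,-0.0299,-0.0153,0],[0,-0.0403,-0.0194,0],[0,-0.0509,-0.0231,0],[0,-0.0616,-0.0262,0],[0,-0.0725,-0.0289,0],[0,-0.0835,-0.0311,0],[0,-0.0835,-0.0311,0]]]'
python3 - <<'E'
from h import *
import cv2
rep(80,'a6')
a=cv2.imread("pics/a6_wrist.png")[100:400,120:520];b=cv2.imread("pics/a6_side.png")[110:330,210:390]
cv2.imwrite("pics/p6.png",np.hstack([cv2.resize(a,None,fx=1,fy=1,interpolation=3)[:,:310],cv2.resize(b,None,fx=300/220*1,fy=300/220,interpolation=3)]))
b=cv2.resize(b,None,fx=2.7,fy=2.7,interpolation=3);a=cv2.resize(a[:,:120],None,fx=2,fy=2)
c=np.zeros((600,b.shape[1]+240,3),np.uint8);c[:594,:b.shape[1]]=b;c[:,b.shape[1]:]=a;cv2.imwrite("pics/p6.png",c);print(c.shape)
E
```

```text
time: 8.82
ee_pos: [0.5628, 0.1352, 0.2863]
tcp_rot: [-180.0, 0.0, -19.4]
contact_force: [-1.2, 0.2, -7.1]
finger_gap: 0.0103
gripper_force: 40.0
box F [-1.1953 -0.2077 -7.0713] radial 6.927833752499914 tang down 1.4324209612789867 bar [ 0.0003 -0.0442  0.2528] r 0.2566547866148724 th 80.07388570015485 gap 0.010260623331646474
(600, 726, 3)
```

View pics/p6.png

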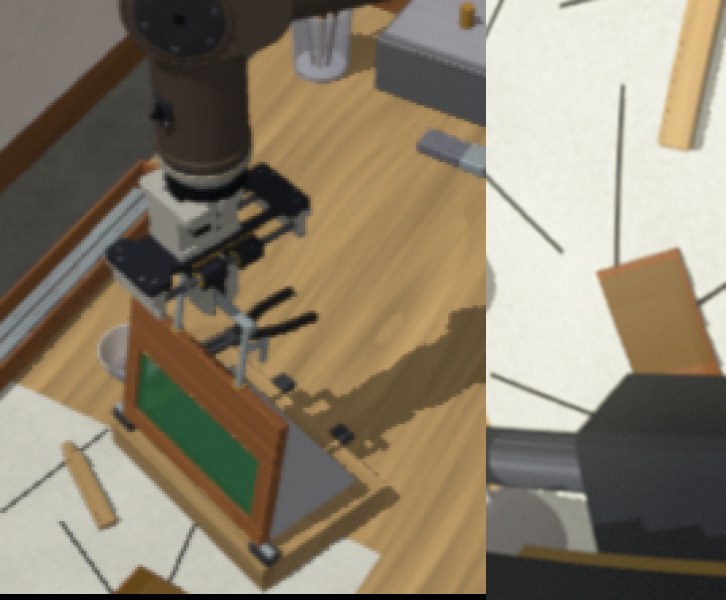

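The side crop shows the flap near 80° with the handle held and the bystanders untouched: bar corner ≈ (248,325), rod meeting the flap ≈ (240,385), flap's top near corner ≈ (287,428). I'll compare these with model projections to check angle and draw.

```bash
python3 - <<'E'
from h import *
import cv2
def W(b): 
    a=np.radians(psi);x,y,z=b;y-=.0009
    return hinge+[np.cos(a)*x-np.sin(a)*y,np.sin(a)*x+np.cos(a)*y,z]
def pt(x,r,h,th):
    t=np.radians(th);return W([x,-r*np.cos(t)+h*np.sin(t),r*np.sin(t)+h*np.cos(t)])
for th in(78,80,82):
  print(th,*[(k,((proj("side",pt(*v,th))-[210,110]+.3)*2.7).round(0)) for k,v in dict(bar255=(-.055,.255,0),bar250=(-.055,.250,0),rodedge=(-.05,.172,0),cT=(-.12,.172,.007),cB=(-.12,.172,-.007),farT=(.12,.172,.007)).items()])
a=cv2.imread("pics/a6_side.png").astype(int)
# rod region profile rows
g=a.sum(2)//3
for v in range(224,258,1): print(v,g[v,292:310], a[v,299])
E
```

```text
78 ('bar255', array([256., 320.])) ('bar250', array([255., 324.])) ('rodedge', array([242., 382.])) ('cT', array([282., 426.])) ('cB', array([293., 421.])) ('farT', array([134., 291.]))
80 ('bar255', array([249., 323.])) ('bar250', array([248., 327.])) ('rodedge', array([237., 384.])) ('cT', array([277., 429.])) ('cB', array([288., 423.])) ('farT', array([129., 293.]))
82 ('bar255', array([242., 326.])) ('bar250', array([241., 330.])) ('rodedge', array([232., 387.])) ('cT', array([272., 431.])) ('cB', array([283., 425.])) ('farT', array([125., 296.]))
224 [ 94  87  87  87  86  89 107 128 130 124 106  69  37  24  20  22  30  57] [ 92 133 160]
225 [117  97  87  87  87  87  97 116 122  96  61  36  24  20  23  47  82 121] [ 98 119 132]
226 [131 117  97  90  93 101 131 135 121  76  38  24  19  23  46  82 123 137] [136 137 134]
227 [133 131 120 118 129 142 151 150 138 103  64  34  25  45  82 123 138 137] [153 152 145]
228 [135 134 130 128 127 138 150 154 151 139 123  77  54  82 123 139 138 134] [158 156 149]
229 [132 130 128 127 122 106 129 148 154 151 141 116  91 120 138 140 134 130] [152
[... 1843 characters left out ...]
1  83  82  90 112 116  96  81  90 117 130 133 135 137 139 139 124] [98 98 94]
251 [ 75  80  86  89 101 120 115  94  79  85  92 117 130 134 136 136 138 139] [94 95 93]
252 [ 74  74  75  89 103 117 111  97  95  86  88  94 117 129 133 135 136 139] [ 85  98 108]
253 [ 75  74  73  77  94 104 105  99  88  71  80  92  97 118 129 133 134 136] [ 58 105 135]
254 [ 76  76  75  74  77  90  89  76  78  79  89  93  94  98 117 126 132 134] [ 39  79 112]
255 [ 75  76  76  74  73  75  83  82  83  81  82  82  83  91  95  96 118 130] [ 43  79 124]
256 [ 73  75  75  76  73  72  76  84  84  84  83  80  79  82  91  89  92 118] [ 46  81 126]
257 [74 75 74 76 74 75 73 77 82 83 82 82 81 80 87 93 88 88] [ 42  74 116]
```

```bash
python3 - <<'E'
import cv2,numpy as np
a=cv2.imread("pics/a6_wrist.png")[130:230,255:355];b=cv2.imread("pics/a5_wrist.png")[140:220,225:325]
a=cv2.resize(a,(400,400),interpolation=3);b=cv2.resize(b,(400,320),interpolation=3);b=np.vstack([b,np.zeros((80,400,3),np.uint8)])
cv2.imwrite("pics/p7.png",np.hstack([a,b]))
E
```

```text
(no output)
```

View pics/p7.png

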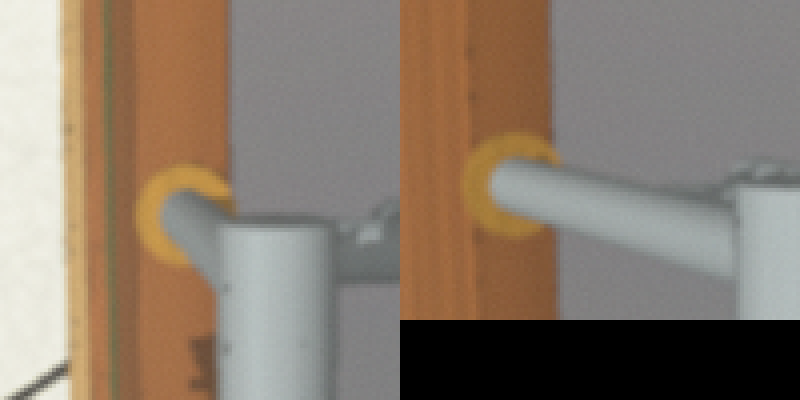

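No dark mark shows at 60° (right) or 80° (left): the rod meets the brass bushing with none exposed, so the bar has crept in the fingers. I'll draw along the rod in small steps until the mark returns.

```bash
cat >> h.py <<'E'
def rod(f):
    import cv2
    a=cv2.imread(f).astype(int)
    for v in range(174,194,2): print(v,' '.join(f"{int(a[v,u].sum()//3):3d}{'b' if a[v,u,2]-a[v,u,0]>35 else ' '}" for u in range(288,312)))
E
python3 -c "
from h import *
rod('pics/a6_wrist.png')"
python3 -m crank '[[[0,0.0003,-0.0015,0],[0,0.0005,-0.003,0],[0,0.0005,-0.003,0],[0,0.0005,-0.003,0]]]'
python3 -c "
from h import *
rep(80,'a7');rod('pics/a7_wrist.png')"
```

```text
174 106b 113b 120b 117b 124b 129b 135b 138b 138b 134b 136b 138b 138b 139b 139b 139b 139b 137b 137b 134b 130b 119b 107b  99b
176 105b 113b 118b 129b 137b 142b 143b 139b 138b 135b 136b 135b 133b 134b 132b 133b 134b 136b 136b 138b 138b 136b 134b 125b
178 103b 117b 127b 135b 141b 144b 142b 141b 138b 137b 133b 130  121  115  114  112  116b 122b 126b 128b 130b 131b 132b 128b
180 107b 124b 133b 138b 141b 142b 142b 143b 142  139  134  134  129  123  121  116  111  109  104  102   99b  99b  98b  97b
182 111b 126b 138b 138b 140b 143b 145b 147b 145  145  144  139  134  133  128  128  123  118  114  109  104  102   99   99b
184 114b 128b 138b 139b 142b 143b 144b 145  147  147  145  145  141  138  136  132  129  126  123  119  116  114  110  104 
186 110b 125b 135b 140b 141b 140b 145b 143b 145  144  148  146  145  144  141  138  136  132  130  127  126  133  136  143 
188 102b 115b 130b 137b 141b 142b 142b 140b 141b 138  143  144  144  144  145  145  141  138  135  132  135  142  153  163 
190 102b 108b 122b 135b 141b 140b 144b 141b 138b 137b 138b 143  143  142  146  146  144  144  140  137  140 
[... 1008 characters left out ...]
  144  145  139  136  135  130  126  125  118  114  111  105  104  100   98b 101b
184 132b 138b 142b 134b 122b 118  130  144  148  144  145  142  139  137  133  133  127  124  120  115  112  107  106  103 
186 127b 134b 141b 138b 130b 121b 121  136  143  147  146  144  144  143  140  137  135  131  130  127  122  130  135  136 
188 119b 130b 139b 142b 141b 136b 123b 121  128  141  145  146  147  146  144  143  138  137  135  133  134  145  155  163 
190 112b 123b 134b 140b 142b 140b 137b 131b 130b 137b 139  144  144  145  147  147  144  141  139  138  137  146  154  163 
192 108b 117b 123b 133b 135b 140b 139b 139b 134b 138b 139b 140b 142  142  146  144  144  144  145  141  140  144  154  164
```

```bash
python3 -m crank '[[[0,-0.005,-0.001,0],[0,-0.0098,-0.0019,0],[0,-0.0145,-0.0027,0],[0,-0.0188,-0.0034,0],[0,-0.0235,-0.004,0],[0,-0.0278,-0.0046,0],[0,-0.0325,-0.0049,0],[0,-0.0369,-0.0052,0],[0,-0.0369,-0.0052,0],[0,-0.0369,-0.0052,0]]]'
python3 - <<'E'
from h import *
import cv2
rep(88,'a8');f=[get_state()["contact_force"] for _ in range(1)]
a=cv2.imread("pics/a8_wrist.png").astype(int)
def ch(p):
    r=p[2]-p[0];m=p.sum()//3
    return f"{m:3d}"+("B" if p[0]<45 and p[2]>110 else "b" if r>45 else " ")
for v in range(168,192,2): print(v,' '.join(ch(a[v,u]) for u in range(290,345,2)))
E
```

```text
time: 10.78
ee_pos: [0.5747, 0.1685, 0.2944]
tcp_rot: [180.0, 0.0, -19.5]
contact_force: [-4.4, 1.4, -7.3]
finger_gap: 0.0109
gripper_force: 40.0
box F [-4.6542 -0.1625 -7.2792] radial 7.269119920210258 tang down 0.41642673819295173 bar [ 0.0003 -0.0089  0.2609] r 0.2610893372799453 th 88.05096951167472 gap 0.010882753747304354
168 227  227  231  233  232  232  212  153b 158b 138b 125b 125b 126b 126b 124b 123b 120b 122b 118b 117b 115b 133  134  136  134  132  135  135 
170 232  232  232  236  232  232  212  160b 162b 138b 117b 125b 129b 128b 131b 132b 127b 119b 114b 115b 112b 134  136  134  134  133  135  131 
172 233  232  232  231  231  232  213  154b 159b 137b 121b 129b 144b 144b 148b 148b 146b 140b 121b 115b 112b 134  135  133  134  132  133  133 
174 232  233  233  233  232  233  213  156b 162b 137b 134b 149b 150b 145b 147b 145b 147b 146b 148b 129b 109  134  134  134  134  134  134  133 
176 233  231  231  229  231  233  209  158b 163b 146b 149b 153b 145b 120b 112  108  111b 133b 144b 136b 118b 131  134  135  132  133  132  132 
178 233  231  232  229  231  234  214  161b 163b 1
[... 256 characters left out ...]
 234  233  232  218  164b 160b 151b 152b 129b 127  126  117  110  107  102   94   98b 105b 124  134  133  133  133  133  133 
184 232  230  234  233  231  233  221  170b 161b 150b 146b 123b 116  115  111  107  103  104  106  102  104  111  117  122  126  127  130  130 
186 233  231  229  230  230  235  220  169b 162b 148b 143  142  139  133  133  132  130  126  129  127  126  123  120  114  109  125  136  135 
188 231  230  229  231  230  233  216  167b 161b 145b 157  172  177  181  181  184  183  181  176  169  163  152  137  126  107  139  144  142 
190 228  230  232  233  230  232  215  165b 162b 141b 161  172  179  185  185  185  186  184  180  173  165  154  141  123  107  121  117  113
```

```bash
python3 - <<'E'
from h import *
import cv2
def an(tag,v=170):
    T=np.load(tag+".npy");a=cv2.imread(f"pics/{tag}_wrist.png").astype(int)
    print(tag,v,' '.join(f"{u}:{a[v,u].tolist()}" for u in list(range(300,311))+list(range(327,335))))
    for u in(302.5,307.5,331): print(u,tobox(fish((u,v),T,.055+.172))+[0,.0009,0])
an("a8",164)
T=np.load("a6.npy");
# check at 80deg: bushing centre and strip edges
for uv in((301.3,183.8),(288.8,150),(312.3,150)): print(tobox(fish(uv,T,.055+.1694))+[0,.0009,0])
E
```

```text
a8 164 300:[229, 239, 239] 301:[226, 237, 237] 302:[202, 224, 228] 303:[158, 192, 209] 304:[123, 167, 198] 305:[113, 164, 199] 306:[115, 167, 202] 307:[111, 161, 197] 308:[95, 137, 184] 309:[81, 121, 174] 310:[81, 120, 174] 327:[73, 112, 165] 328:[72, 113, 165] 329:[72, 107, 156] 330:[86, 106, 139] 331:[115, 121, 132] 332:[132, 133, 136] 333:[134, 136, 137] 334:[134, 135, 136]
302.5 [0.0581 0.004  0.172 ]
307.5 [0.0581 0.001  0.172 ]
331 [ 0.0581 -0.0132  0.172 ]
[ 0.0466 -0.0308  0.1694]
[ 0.0668 -0.0236  0.1694]
[ 0.0667 -0.0374  0.1694]
```

```bash
python3 -m crank '[[[0,-0.002,-0.0002,0],[0,-0.004,-0.0003,0],[0,-0.006,-0.0004,0],[0,-0.008,-0.0005,0],[0,-0.009,-0.0005,0],[0,-0.009,-0.0005,0],[0,-0.009,-0.0005,0],[0,-0.009,-0.0005,0]]]'
python3 - <<'E'
from h import *
import cv2
rep(90,'a9')
T=np.load("a9.npy");a=cv2.imread("pics/a9_wrist.png").astype(int)
for v in(160,166): print(' '.join(f"{u}:{a[v,u].tolist()}" for u in list(range(301,314))+list(range(327,342))))
for tag in("a8","a9"):
  a=cv2.imread(f"pics/{tag}_wrist.png").astype(int)
  for v in range(172,190,1): print(v,' '.join(f"{int(a[v,u].sum()//3):3d}{'b' if a[v,u,2]-a[v,u,0]>35 else ' '}" for u in range(308,336)))
E
```

```text
time: 11.88
ee_pos: [0.5775, 0.1767, 0.2949]
tcp_rot: [180.0, 0.0, -19.5]
contact_force: [-5.0, 0.6, -7.7]
finger_gap: 0.0107
gripper_force: 40.0
box F [-4.8996 -1.0493 -7.6622] radial 7.662245896387694 tang down 1.0492849247428162 bar [ 0.0003 -0.0002  0.2614] r 0.26142277409756437 th 89.96474687582639 gap 0.010677537715996676
301:[226, 237, 237] 302:[226, 237, 238] 303:[227, 238, 238] 304:[226, 237, 237] 305:[223, 234, 235] 306:[224, 234, 235] 307:[223, 234, 235] 308:[224, 234, 235] 309:[218, 230, 231] 310:[185, 211, 217] 311:[139, 172, 192] 312:[104, 143, 178] 313:[88, 127, 175] 327:[82, 119, 173] 328:[76, 117, 169] 329:[77, 116, 167] 330:[78, 117, 169] 331:[75, 114, 166] 332:[78, 117, 169] 333:[75, 114, 167] 334:[82, 111, 154] 335:[105, 117, 139] 336:[130, 132, 137] 337:[137, 136, 137] 338:[136, 136, 138] 339:[133, 134, 136] 340:[134, 134, 135] 341:[134, 136, 136]
301:[223, 234, 235] 302:[224, 235, 236] 303:[223, 235, 235] 304:[225, 235, 236] 305:[225, 235, 235] 306:[225, 236, 236] 307:[226, 235, 236] 308:[224, 234, 235] 309:[218, 230, 230] 310:[182, 207, 214] 311:[140, 173, 193]
[... 4814 characters left out ...]
 150  130  122  121  118  117  115  114  117  115  111  113  111  113  112  113  111  110  110  109  110  109  109  109  110 
186 222  188  156  144  139  141  138  137  137  138  135  134  135  134  131  130  130  132  130  133  130  128  125  124  124  123  121  118 
187 215  174  155  159  164  165  164  169  167  166  164  166  162  165  161  159  160  162  161  157  153  151  148  145  139  140  131  129 
188 209  172  158  168  171  176  176  181  185  182  184  185  185  184  185  184  184  182  178  175  170  168  164  158  152  148  139  133 
189 207  172  161  167  172  176  182  185  186  189  189  189  188  190  190  190  189  184  183  178  178  172  165  163  154  149  140  133
```

```bash
python3 - <<'E'
from h import *
import cv2
T=np.load("a9.npy")
for u in(311.0,334.8): print("edge",tobox(fish((u,163),T,.055+.172))+[0,.0009,0])
def fproj(P,T):
    K=camera_info("wrist")["intrinsics"];q=np.linalg.inv(T)@np.array([*P,1]);r=np.hypot(q[0],q[1]);t=np.arctan2(r,q[2]);return K[:2,2]+K[0,0]*t*q[:2]/r
def W(b):
    a=np.radians(psi);x,y,z=b;y-=.0009
    return hinge+[np.cos(a)*x-np.sin(a)*y,np.sin(a)*x+np.cos(a)*y,z]
for tag,th in(("a5",60),("a7",80),("a9",90)):
    t=np.radians(th);T=np.load(tag+".npy")
    p=[fproj(W([.0466,-r*np.cos(t),r*np.sin(t)]),T) for r in(.175,.179)];print(tag,p,(p[1]-p[0])/4,"px/mm")
F=[]
for k in range(10):
    capture("top");F.append(get_state()["contact_force"])
print(np.mean(F,0),np.std(F,0))
im=capture("side");cv2.imwrite("pics/s10.png",im[:,:,::-1]);s=get_state();print(s["time"],tobox(s["ee_pos"]))
g=im.astype(int)
th=np.pi/2
for k,v in dict(bar255=(-.058,.255),bar258=(-.058,.258),bar250=(-.058,.25),rodedge=(-.05,.172)).items(): print(k,proj("side",W([v[0],0,v[1]])))
for v in range(222,266): print(v,g[v,282:306].sum(1)//3)
E
```

```text
edge [0.0586 0.0076 0.172 ]
edge [ 0.0586 -0.0068  0.172 ]
a5 [array([251.3114, 187.2709]), array([253.6417, 187.9774])] [0.5826 0.1766] px/mm
a7 [array([297.4756, 183.9072]), array([298.1939, 184.6699])] [0.1796 0.1907] px/mm
a9 [array([323.5534, 183.1418]), array([323.5516, 183.9029])] [-0.0004  0.1903] px/mm
[-5.4635  0.7212 -7.434 ] [0.3984 0.4246 0.3825]
12.525 [ 0.0003 -0.001   0.2399]
bar255 [288.9189 237.0524]
bar258 [288.863  236.2385]
bar250 [289.0116 238.4033]
rodedge [288.5187 256.8628]
222 [ 91  93 107 129 134 133 131 131 132 134 135 134 133 132 131 134 137 138
 138 136 132 125 108  76]
223 [ 92  93 109 129 132 132 131 132 133 135 134 134 133 133 134 136 137 138
 136 132 125 107  71  39]
224 [ 91  96 117 130 132 131 132 133 134 134 133 133 132 133 136 137 138 136
 132 125 106  70  37  24]
225 [ 94 110 127 131 131 132 133 133 134 134 134 133 133 136 137 137 135 132
 124  95  62  35  25  20]
226 [103 125 131 132 132 132 135 135 134 135 135 133 135 137 135 134 132 124
  95  57  32  24  20  24]
227 [112 128 132 132 133 134 134 134 135 134 134 134 136 134 132 130 124  95
  57
[... 3235 characters left out ...]
  70  80  86  81  84  86  85  83  85  93  98 101 111 120
 153 167 168 169 166 160]
260 [ 66  67  67  69  67  70  75  82  86  89  88  86  85  86  94  99  99 101
 117 152 163 161 131 116]
261 [ 67  67  66  67  67  67  69  75  83  88  89  88  86  85  90  95  98  99
 101 111 116 114 105 100]
262 [ 70  68  65  67  67  67  66  68  68  82  88  89  88  86  85  91  96  99
  99  99 100 101 106 114]
263 [ 69  70  68  66  66  68  68  66  67  73  83  89  90  88  87  87  90  95
  98  99  98 105 142 158]
264 [ 67  68  70  69  66  66  67  67  67  67  69  87  91  89  88  86  86  88
  96  99  99 100 116 152]
265 [ 68  66  68  70  68  67  66  67  67  67  66  72  87  91  89  87  84  83
  88  96  97  98 100 116]
```

Edge centre is at y = +0.4 mm from the hinge plane, so the flap is plumb within ~0.1°. Mark exposure at 80° suggests the draw is now about 1.5–2 mm too long, so I'll ease it back 1.5 mm and hold.

```bash
python3 -m crank '[[[0,0,0.0008,0],[0,0,0.0015,0],[0,0,0.0015,0],[0,0,0.0015,0],[0,0,0.0015,0],[0,0,0.0015,0],[0,0,0.0015,0],[0,0,0.0015,0],[0,0,0.0015,0],[0,0,0.0015,0]]]'
python3 - <<'E'
from h import *
import cv2
rep(90,'b1');T=np.load("b1.npy");a=cv2.imread("pics/b1_wrist.png").astype(int)
d=a[163,:,0]
row=a[163];L=[u for u in range(300,345) if row[u,2]-row[u,0]>60];print(L[0],L[-1])
for u in(L[0]-.5,L[-1]+.5): print(tobox(fish((u,163),T,.227))+[0,.0009,0])
F=[]
for k in range(10): capture("top");F.append(get_state()["contact_force"])
print(np.mean(F,0))
E
```

```text
time: 13.78
ee_pos: [0.5775, 0.1767, 0.2934]
tcp_rot: [180.0, 0.0, -19.5]
contact_force: [-5.7, 0.8, -7.2]
finger_gap: 0.0105
gripper_force: 40.0
box F [-5.6196 -1.1561 -7.2123] radial 7.212271110383474 tang down 1.1561248336471524 bar [ 0.0003 -0.0002  0.2599] r 0.2599276564346462 th 89.9630718428655 gap 0.010528964234880823
312 334
[0.0587 0.0072 0.172 ]
[ 0.0587 -0.0066  0.172 ]
[-5.2962  0.8307 -7.274 ]
```

```bash
python3 -c "
from workcell import *
print(finish_job())"
```

```text
the job is handed in; nothing more can be done
None
```

I handed the job in with the flap standing plumb (within about 0.2° by the wrist camera) and held still by the crossbar; the draw is about 30–31 mm by estimate, since the marks can't be seen from above when it is upright, and they slipped out of sight for part of the swing (around 60–80°) before I drew the handle back out.

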